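# Snap the handle onto the ink roller

## Robot

A 6-joint arm with a two-finger parallel gripper is mounted at the origin on the work surface. World frame = base frame: x ahead of the robot, y to its left, z up, the work surface at z = 0. Lengths are in mm, angles in degrees, forces in N, time in s.
With the tool pointing down it reaches from about 300 to 825 mm from the base axis. Payload 5.4 kg.
Tool frame: the origin (TCP) lies at the very end of the fingers, on their centre line; the grasp point (between the pads) lies 19 mm behind it; z points along the fingers, y is the line along which they close (so a half turn about z gives the same grasp; the last joint's range is limited). The gripper opens to 92 mm and grips with 3 to 60 N. Pads are 20 mm wide; open, the fingers measure 128 mm over their backs; the gripper's body (75 mm by 189 mm) begins 69 mm behind the grasp point.
Start: joints at [-86.522, 9.076, 91.501, -0, 79.423, -12.038], TCP at [153.79, -554.035, 214.601] pointing down, gripper open.
Joint ranges: [-166.64, 166.64], [-54.1, 131.32], [10.49, 154.53], [-73.88, 253.88], [9.74, 151.15], [-171.62, 171.62]. Speed limits (degrees/s): [147.25, 147.25, 180, 180, 180, 180].

## Interface

Orientations are given as a 3x3 rotation matrix whose columns are the frame's x, y, z axes.
In Python, from station import arm, kin, imaging, order, sensors gives the robot as it stands. Calls block until the motion is done:
- arm.move_ptp(position, orientation): joint-space move of the TCP to a pose.
- arm.move_straight(position, feed=150, frame=None, guard=None): straight line of the TCP; frame=None keeps the orientation; feed is the mean speed in mm/s. With guard (N) it stops when the force on the tool has changed by that much, and returns True; else False.
- arm.movej(angles): joint-space move.
- arm.move_gripper(opening, force=None): finger opening in mm; force is the grip in N (None keeps the last); returns when the fingers have stopped.
- arm.dwell(seconds).
- kin.solve_ik(position, orientation): joint angles nearest the present ones, or None.
- imaging.read_camera(name): name is "scene" or "top" or "wrist"; returns a dict with "img" (384x512x3 uint8, red, green, blue), "camera_matrix" (3x3 intrinsics, pixels), "R" (3x3) and "t" (3): a world point X has camera coordinates R X + t. Camera axes: x right, y down, z forward; pixel columns grow to the right and rows downward; lengths in mm; the calibration is good to about 2 mm. The wrist camera is an equidistant fisheye: a pixel r from the principal point sees the ray r / f radians off the axis. A picture is of the moment at which its call begins. There is no depth.
A pose or a line that the arm cannot do raises arm.MotionError and nothing moves.
- order.sign_off(): hands the job in; it is judged then, once.
Readings, each from a call of its own:
- sensors.get_t(): time.
- sensors.get_joint_positions(): joint angles.
- sensors.get_joint_velocities(): joint speeds.
- sensors.get_effort(): joint torques, N m.
- sensors.get_tcp_pos(): TCP position.
- sensors.get_ee_rot(): TCP orientation.
- sensors.get_contact_force(): force on the tool from outside, world axes, zero at the start.
- sensors.get_wrist_torque(): the same for the moment, N m.
- sensors.get_gripper_width(): finger opening in mm.
- sensors.get_gripper_force(): force on a finger pad.
Only numpy, scipy, OpenCV 4.12 (cv2) and the standard library are available. Lean on these libraries where they do the work, as an engineer would, in place of code of your own. Each camera call takes 0.05 s, during which the arm holds its last target. There are 200 camera calls.

## Task

The ink roller sits in its rest without a handle. Pick up the hollow square handle with the slot in its top, slide its open end straight onto the roller's square stub, slot upwards, and push gently by feel (never with more than two and a half kilograms) until the spring button pops up through the slot. Leave the handle locked on the stub, let go of it, and do not bump the rest with the gripper or disturb the other things on the table.

Things in the scene. Friction and masses are not known exactly. Their poses are not given: they have to be found in the camera images.
- rest: fixed dark steel rest (base plate 190 x 115 mm, two end posts up to 89 mm) in which an ink roller lies: black rubber, 52 mm across, 112 mm long, along the rest's x, in a blue fork 136 mm wide. Origin: centre of the underside of the base; z up; the roller's bare stub points along +y, level, on the line x = 0, 75 mm above the origin
- tip_in (a point): point on the stub's axis where its tip is if the roller is right at the back of the rest's slots (rest y = 132 mm). The roller was pushed in by hand: stub and shoulder stand 0 to 32 mm further out along the rest's +y, different each time and NOT measured; find it by feel or sight. The roller is stiff: it stays put under pushes below 60 N, but over 25 N is forbidden. Axes as the rest's
- shoulder_in (a point): same for the blue shoulder face (40 x 38 mm, rest y = 60 to 92 mm) against which the handle stops hard. The aluminium stub is 19.5 mm square and 72 mm long from this face to its tip, the last 12 mm being a round cone down to 11 mm across, so a tube up to about 4 mm off line still starts on it. Axes as the rest's
- button (a joint): steel spring button in the stub's top: 0 = out, 6.2 mm proud; grows in m as pressed (4 to 5 mm under the handle's wall). Steep face 26 mm from the shoulder; towards the tip a 29 degree ramp, ending 42 mm from the shoulder. A tube riding up the ramp meets about 2 to 10 N along the axis, then 2 to 6 N; the button springs out when the tube's end is 2 mm short of the shoulder
- handle_mid (a point): centre (half-way up and along) of the loose blue handle to fit: straight square plastic tube 28 x 28 mm, 150 mm long, walls 3 mm (bore 22 mm square), 0.1 to 0.17 kg, lying on a 2 mm mat, slot up. z up, y along it: open end at y = -75 mm, closed end (black plug and bands) at +75 mm. Fitted, its axes are those of the rest
- handle_mouth (a point): centre of the handle's open end (75 mm from its middle); axes as handle_mid
- handle_slot (a point): centre of the slot in the handle's upper wall, 34 mm behind the open end: 20 mm long, 14 mm wide, through the wall
- spare: the other blue handle, solid, 115 x 28 x 28 mm with a thin steel pin; leave it alone. Origin: centre of its underside, y along it
- ink0: standing black ink tube, 36 mm across, 127 mm high; leave alone. Origin under its base
- ink1: another such ink tube; leave alone
- ink2: another such ink tube; leave alone
- pot: closed jar 56 mm across, 45 mm high; leave alone. Origin under its base
- block: wooden printing block 80 x 60 x 18 mm; leave alone. Origin under its base
- tape: roll of paper tape 60 mm across, 24 mm high; leave alone. Origin under its base
Not all that is in view belongs to the job. Leave any orange or white look-alike of the part that bears handle_mid alone.

How it is judged (in metres and radians):
On the way, in this order (a step that is already met when the one before it is completed fails the run):
1. the handle is on the stub and its wall holds the button pressed in (value of joint button above 0.0025 m and y of handle_mid in the frame of rest below 0.21 m and x of handle_mid in the frame of rest between -0.006 and 0.006 m and z of handle_mid in the frame of rest between 0.067 and 0.081 m), for 0.1 s.
2. the button has popped up through the slot (value of joint button below 0.0015 m and y of handle_mid in the frame of rest below 0.173 m), for 0.1 s.
At the end, for the whole second after the job is handed in: the handle sits on the stub, slot up, in line with it (within 7 degrees; its centre within 8 mm sideways, 10 mm up or down of the stub's line and at most 173 mm along y from the rest's origin), with the button out through the slot (pressed in by less than 1.5 mm), released (all of step 2 and y of handle_mid in the frame of rest above 0.125 m and x of handle_mid in the frame of rest between -0.008 and 0.008 m and z of handle_mid in the frame of rest between 0.065 and 0.083 m and angle between the y axis of handle_mid and the y axis of rest, either way round below 0.12 rad and angle between handle_mid's own z axis and vertical below 0.15 rad and velocity of joint button below 0.01 m/s); the robot touches nothing.
It fails at once if the roller or its rest is pushed with over 25 N through the handle (contact force between handle and rest above 25 N).
It fails at once if the robot itself hits or pushes the rest or roller (contact force between the arm and rest above 5 N).
It fails at once if a bystander is moved by more than 30 mm (distance of any of spare, ink0, ink1, ink2, pot, block, tape from where it was at the start of the episode above 0.03 m).
It also fails if it takes over 67 s, if anything falls off the work surface, if the arm or the gripper's body presses on something with over 40 N, if the wrist force passes 120 N, or if a joint passes its speed limit or range.

## Working session

There is one attempt and no reset: what is moved stays moved. The work goes in short steps, each a Python script; the robot and the scene stay as the last script left them, time stands still between calls to the robot, and variables do not carry over. Pictures are saved under pics/ and viewed, at most 10 in all, crops included, and the job is handed in when it is done.

```bash
ls; mkdir -p pics; python3 - <<'E'
from station import arm,kin,imaging,order,sensors
import cv2,numpy as np
for n in("scene","top"):
    c=imaging.read_camera(n)
    cv2.imwrite(f"pics/{n}.png",c["img"][:,:,::-1]); np.savez(f"{n}.npz",**c)
    print(n,c["camera_matrix"].tolist(),c["R"].round(4).tolist(),c["t"].round(1))
    cv2.imwrite(f"pics/{n}2.png",cv2.resize(c["img"][:,:,::-1],(800,600),interpolation=cv2.INTER_CUBIC))
print(sensors.get_t())
E
```

```text
pics
scene [[475.1415726186657, 0.0, 252.902828527673], [0.0, 475.1415726186657, 188.27017364415474], [0.0, 0.0, 1.0]] [[-0.692, 0.7216, -0.0204], [0.425, 0.3844, -0.8195], [-0.5835, -0.5758, -0.5727]] [ 339.1 -198.7 2102.4]
top [[414.4223653262672, 0.0, 261.7954312237028], [0.0, 414.4223653262672, 196.00161238392266], [0.0, 0.0, 1.0]] [[0.0249, -0.9997, 0.007], [-0.9935, -0.0255, -0.1109], [0.1111, -0.0042, -0.9938]] [  63.2  510.1 1534.7]
0.1
```

View pics/top2.png

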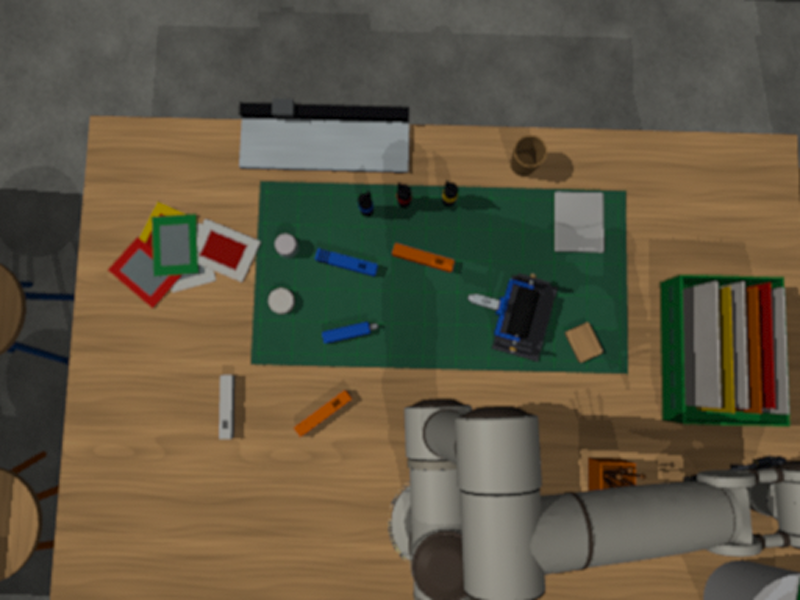

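View pics/scene2.png

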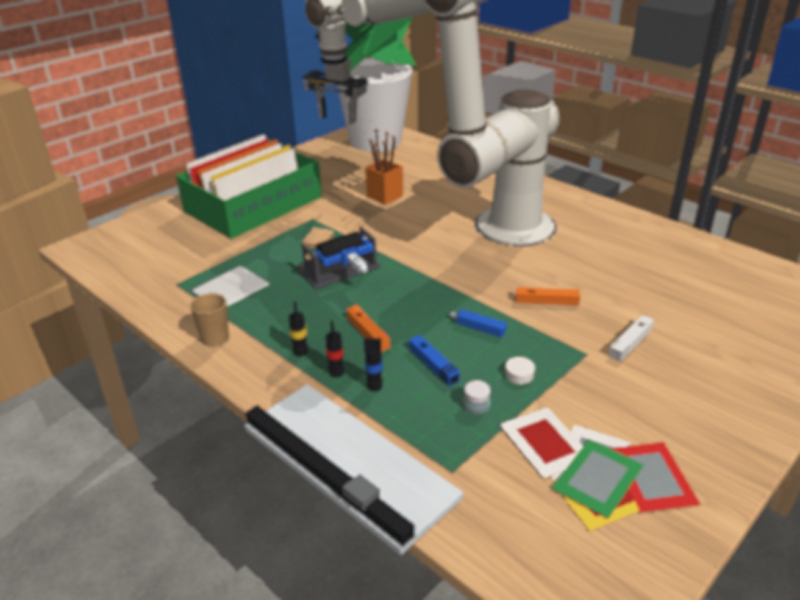

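The top view shows the blue slotted handle at about (346,262) with its slot end to the right, and the rest at (525,315) with its stub pointing left to (470,298). The orange ones are look-alikes. I'll enlarge these.

```bash
python3 - <<'E'
import cv2,numpy as np
i=np.load("top.npz")["img"][:,:,::-1]
a=cv2.resize(i[150:240,195:365],None,fx=4.7,fy=4.7,interpolation=cv2.INTER_CUBIC)
j=np.load("scene.npz")["img"][:,:,::-1]
cv2.imwrite("pics/topc.png",a);print(a.shape)
b=cv2.resize(j[130:260,180:340],None,fx=4.6,fy=4.6,interpolation=cv2.INTER_CUBIC)
cv2.imwrite("pics/scenec.png",b);print(b.shape)
E
```

```text
(423, 799, 3)
(598, 736, 3)
```

View pics/topc.png

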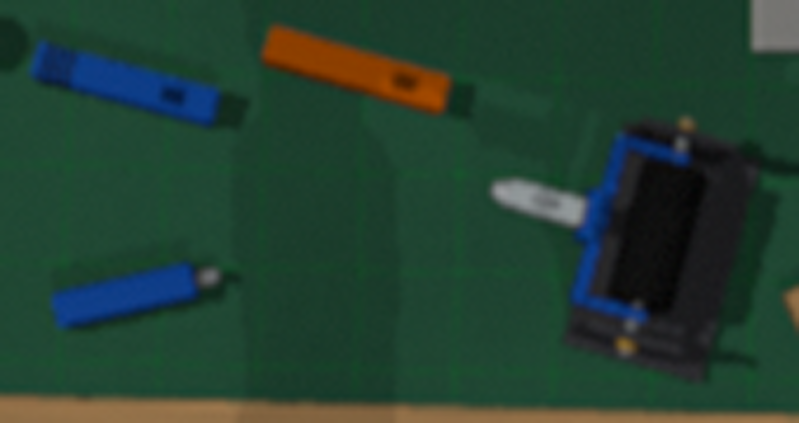

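View pics/scenec.png

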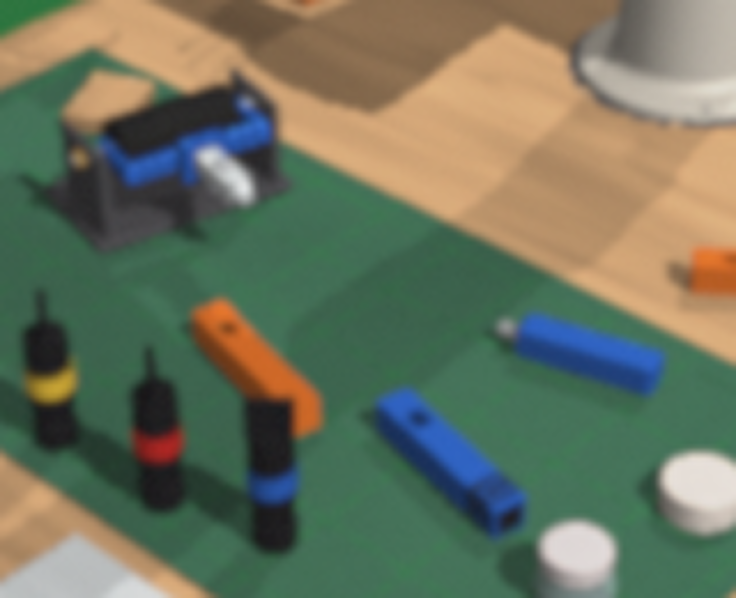

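Enlarged crop shows the handle's closed end at (40,60) and mouth at (213,107). The stub tip is at (494,190) and the stub base at (585,211).

```bash
cat >h.py <<'E'
import numpy as np
def ray(c,u,v,z):
    K,R,t=c["camera_matrix"],c["R"],c["t"]
    C=-R.T@t; d=R.T@np.linalg.solve(K,[u,v,1.]); return C+d*(z-C[2])/d[2]
def rayw(c,u,v,z):
    K,R,t=c["camera_matrix"],c["R"],c["t"]
    x,y=(u-K[0,2])/K[0,0],(v-K[1,2])/K[1,1]; r=np.hypot(x,y)
    d=R.T@np.array([x/r*np.sin(r),y/r*np.sin(r),np.cos(r)]); C=-R.T@t; return C+d*(z-C[2])/d[2]
E
python3 - <<'E'
import numpy as np
from h import *
T=np.load("top.npz");S=np.load("scene.npz")
f=lambda p,z:ray(T,195-.4+p[0]/4.7,150-.4+p[1]/4.7,z)[:2]
g=lambda p,z:ray(S,180-.4+p[0]/4.6,130-.4+p[1]/4.6,z)[:2]
a,b=f((40,60),30),f((213,107),30)
print("handle top",a,b,np.linalg.norm(a-b),"slot",f((172,94),30),"mid",(a+b)/2,np.degrees(np.arctan2(*(a-b)[::-1])))
a,b=f((494,190),77),f((585,211),77)
print("stub",a,b,np.linalg.norm(a-b),np.degrees(np.arctan2(*(a-b)[::-1])))
print("gold posts",f((686,124),90),f((625,346),90))
# plate corners near z 
print("plate",[f(p,8).round() for p in((570,340),(705,378),(755,165),(630,125))])
print("scene slot",g((420,418),30),"tip",g((247,192),77),"inks",g((273,540),2),g((160,500),2),g((55,440),2),"pots",g((577,535),47))
E
```

```text
handle top [630.935285   302.08004023] [596.13828228 161.21686558] 145.09743406175292 slot [605.89268153 194.59788878] mid [613.53678364 231.6484529 ] 76.12419048335975
stub [528.48078933 -61.90211271] [ 513.83516286 -132.9886747 ] 72.57956786082596 78.35851194120299
gold posts [ 582.23730342 -208.8741663 ] [ 409.01233101 -162.76442263]
plate [array([ 417., -132.]), array([ 389., -241.]), array([ 563., -281.]), array([ 594., -179.])]
scene slot [605.58551327 196.69432237] tip [525.65394294 -65.96601897] inks [752.54807884 188.63314931] [777.73637137  97.21774494] [784.89979483 -12.41584295] pots [643.4197642 374.2118756]
```

```bash
cat >>h.py <<'E'
def down(yaw,s=1): # handle dir yaw (deg); tool y perpendicular
    a=np.radians(yaw); y=s*np.array([np.sin(a),-np.cos(a),0]); z=np.array([0,0,-1.]); return np.c_[np.cross(y,z),y,z]
E
python3 - <<'E'
from station import arm,kin,imaging,order,sensors
from h import *
import cv2
for s in(1,-1):
    for p in([613,231,6],[528,0,67],[570,100,200]): print(s,np.round(kin.solve_ik(p,down(76,s)),1))
s=min((1,-1),key=lambda s:abs(kin.solve_ik([570,100,200],down(76,s))[5]))
print(s)
arm.move_ptp([520,-20,260],down(76,s)); c=imaging.read_camera("wrist"); np.savez("w1.npz",**c)
arm.move_ptp([613,231,200],down(76,s)); d=imaging.read_camera("wrist"); np.savez("w2.npz",**d)
print(c["camera_matrix"],c["R"].round(3),-c["R"].T@c["t"],-d["R"].T@d["t"],sensors.get_t())
cv2.imwrite("pics/w.png",np.vstack([cv2.resize(q["img"][:,:,::-1],(400,300),interpolation=cv2.INTER_AREA) for q in(c,d)]))
E
```

```text
1 [10.1 33.4 85.4 -0.  61.2 24.1]
1 [-13.1  11.8 106.3  -0.   61.9   0.9]
1 [-2.  10.2 91.9 -0.  77.9 12. ]
-1 [  10.1   33.4   85.4   -0.    61.2 -155.9]Traceback (most recent call last):
  File "<stdin>", line 5, in <module>
    return _wrapfunc(a, 'round', decimals=decimals, out=out)
    return _wrapit(obj, method, *args, **kwds)
    result = getattr(arr, method)(*args, **kwds)
TypeError: unsupported operand type(s) for *: 'NoneType' and 'float'
```

```bash
python3 - <<'E'
from station import arm,kin,imaging,order,sensors
from h import *
import cv2
arm.move_ptp([520,-20,260],down(76)); c=imaging.read_camera("wrist"); np.savez("w1.npz",**c)
arm.move_ptp([613,231,200],down(76)); d=imaging.read_camera("wrist"); np.savez("w2.npz",**d)
print(c["camera_matrix"],c["R"].round(3),-c["R"].T@c["t"],-d["R"].T@d["t"],sensors.get_t())
cv2.imwrite("pics/w.png",np.vstack([cv2.resize(q["img"][:,:,::-1],(400,300),interpolation=cv2.INTER_AREA) for q in(c,d)]))
E
```

```text
[[297.31863964   0.         253.49801605]
 [  0.         297.31863964 194.86553733]
 [  0.           0.           1.        ]] [[ 0.97  -0.242 -0.   ]
 [-0.232 -0.928  0.292]
 [-0.071 -0.283 -0.956]] [541.74473965  60.11000376 430.4982927 ] [634.98320282 310.69923297 371.17076031] 3.5833
```

View pics/w.png

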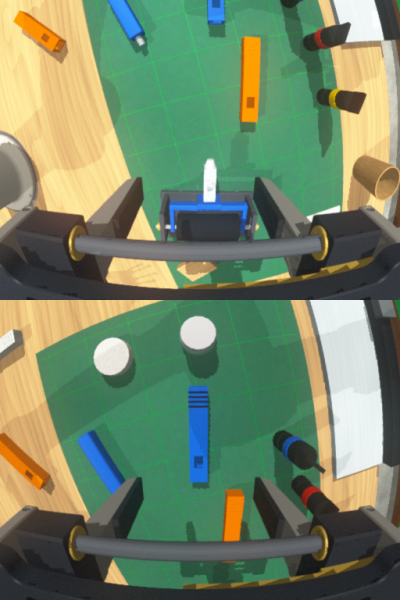

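The wrist views show the stub at about (210,160–203) in the upper one and the handle centred near (200,435) in the lower one, both near upright. Enlarging both.

```bash
python3 - <<'E'
import cv2,numpy as np
a=np.load("w1.npz")["img"][190:310,200:335,::-1];b=np.load("w2.npz")["img"][100:220+25,210:300,::-1]
A=cv2.resize(a,None,fx=4,fy=4,interpolation=cv2.INTER_CUBIC);B=cv2.resize(b,None,fx=2.8*1.0,fy=4,interpolation=cv2.INTER_CUBIC)
o=np.zeros((600,800,3),np.uint8);o[:480,:540]=A;o[:580,545:545+252]=B
cv2.imwrite("pics/wc.png",o)
E
```

```text
(no output)
```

View pics/wc.png

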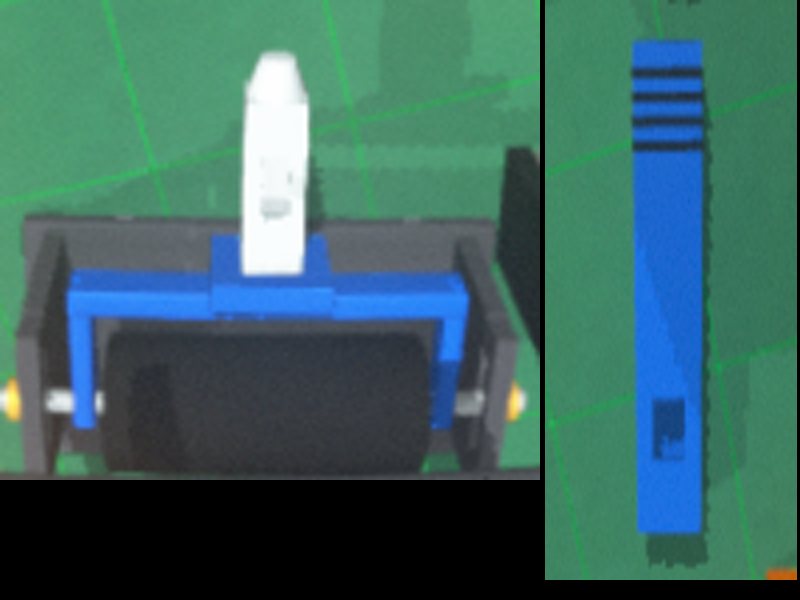

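Stub: base corners at (243,272) and (303,272), cone start at (246,100) and (307,100), tip at (278,52). Handle top face: (633,41), (702,41), (637,532) and (702,532).

```bash
python3 - <<'E'
from h import *
W=np.load("w1.npz");V=np.load("w2.npz")
f=lambda x,y,z:rayw(W,200-.4+x/4,190-.4+y/4,z)[:2]
g=lambda x,y,z:rayw(V,210-.3+(x-545)/2.8,100-.4+y/4,z)[:2]
an=lambda d:np.degrees(np.arctan2(d[1],d[0]))
b1,b2,c1,c2=f(243,272,86.8),f(303,272,86.8),f(246,100,86.8),f(307,100,86.8)
print("stub w",np.linalg.norm(b1-b2),np.linalg.norm(c1-c2),"base",(b1+b2)/2,"cone",(c1+c2)/2,an((c1+c2)-(b1+b2)),np.linalg.norm((c1+c2)-(b1+b2))/2,"tip",f(278,52,79))
k1,k2=f(68,285,90),f(468,288,90)
print("fork",np.linalg.norm(k1-k2),an(k2-k1)+90,(k1+k2)/2)
k1,k2=f(24,217,8),f(497,220,8);print("plate",np.linalg.norm(k1-k2),an(k2-k1)+90,(k1+k2)/2)
k1,k2=f(12,400,75),f(517,400,75);print("knobs",np.linalg.norm(k1-k2),an(k2-k1)+90,(k1+k2)/2)
h=[g(633,41,30),g(702,41,30),g(637,532,30),g(702,532,30)]
far,near=(h[0]+h[1])/2,(h[2]+h[3])/2
print("handle w",np.linalg.norm(h[0]-h[1]),np.linalg.norm(h[2]-h[3]),"L",np.linalg.norm(far-near),an(far-near),"mid",(far+near)/2,far,near,"slot",g(669,430,30))
E
```

```text
stub w 19.746761082752034 18.896302684364606 base [ 513.64580785 -129.88568118] cone [528.32697594 -71.00775998] 75.99885150099776 60.68069133264718 tip [532.0900688  -58.49411218]
fork 132.5407498309273 75.04375664155819 [ 511.4284459  -134.10009893]
plate 189.89502107512368 75.29938945200782 [ 508.33801206 -149.83277296]
knobs 185.34668252230793 75.35734358087427 [ 498.16988862 -190.55870127]
handle w 27.910507790024887 29.155171264371333 L 150.23540223253158 76.32330262715773 mid [616.57477424 234.2363614 ] [634.3358281 307.2241274] [598.81372038 161.24859539] slot [606.8107726  194.29506398]
```

```bash
python3 - <<'E'
from station import arm,kin,imaging,order,sensors
from h import *
import cv2
R=down(76.3); u=np.array([np.cos(np.radians(76.3)),np.sin(np.radians(76.3))])
g=np.array([616.6,234.2])+10*u
arm.move_gripper(60)
arm.move_ptp([*g,60],R)
print(arm.move_straight([*g,5],feed=60,guard=8))
arm.move_gripper(20,force=45)
print("w",sensors.get_gripper_width(),sensors.get_gripper_force())
arm.move_straight([*g,110],feed=120)
print("w",sensors.get_gripper_width(),sensors.get_tcp_pos(),sensors.get_contact_force())
# pre-insertion: mouth 30 mm before tip
v=np.array([np.cos(np.radians(75.6)),np.sin(np.radians(75.6))]); base=np.array([513.6,-129.9])
q=base+v*(72+30+85)
arm.move_ptp([*q,110],down(75.6)); arm.move_straight([*q,66],feed=100)
arm.dwell(.3);c=imaging.read_camera("wrist"); np.savez("w3.npz",**c)
print(sensors.get_tcp_pos(),sensors.get_contact_force(),sensors.get_wrist_torque(),sensors.get_t())
s=imaging.read_camera("scene")
np.savez("s3.npz",**s)
o=np.zeros((600,800,3),np.uint8)
o[:300,:400]=cv2.resize(c["img"][:,:,::-1],(400,300),interpolation=cv2.INTER_AREA)
a=cv2.resize(c["img"][180:330,200:330,::-1],None,fx=3,fy=4,interpolation=cv2.INTER_CUBIC); o[:600,405:795]=a
b=cv2.resize(s["img"][115:215,180:313,::-1],(399,300),interpolation=cv2.INTER_CUBIC); o[300:,:399]=b
cv2.imwrite("pics/pre.png",o)
E
```

```text
False
w 27.84639338967684 44.99859689734876
w 27.504676366779954 [618.17116349 243.75137263 108.76613174] [-0.84894042  0.09953497 -1.81829786]
[560.44354356  51.1775362   66.49281449] [-0.0272188   0.48460575 -1.71107115] [-0.03960264 -0.04669912 -0.04997863] 9.275
```

View pics/pre.png

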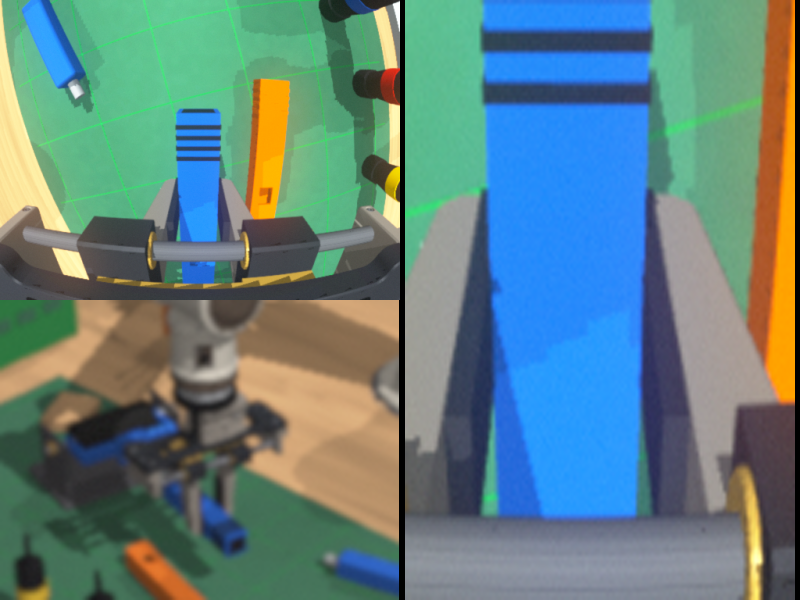

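```bash
cat >ins.py <<'E'
from station import arm,kin,imaging,order,sensors
from h import *
v=np.array([np.cos(np.radians(75.6)),np.sin(np.radians(75.6)),0]); l=np.array([v[1],-v[0],0])
base=np.array([513.6,-129.9,0])
def run(d0,d1,lat,z,step,lim=14,k=.1,f0=np.zeros(3)):
    """advance mouth distance from shoulder d0->d1, nulling side forces"""
    d=d0
    while d>d1:
        d-=step
        g=arm.move_straight(base+v*(d+85)+l*lat+[0,0,z],feed=25,guard=10)
        f=sensors.get_contact_force()-f0; p=sensors.get_tcp_pos()-base
        print(f"d {d:.1f} act {p@v-85:.1f} lat {lat:.2f} act {p@l:.2f} z {z:.2f} act {p[2]:.2f} ax {f@v:.1f} side {f@l:.1f} up {f[2]:.1f}",g)
        if f@v>lim: break
        lat+=np.clip(k*(f@l),-.5,.5); z+=np.clip(k*f[2],-.5,.5)
    return d,lat,z
E
python3 - <<'E'
from ins import *
W=np.load("w3.npz")
e=rayw(W,.5*(176+218)*1.28,110*1.28,91)-base; print("closed end rel",e@v-75-75+0,e@l)
f0=sensors.get_contact_force()
print(run(102,46,0,66,4,f0=f0),f0,sensors.get_t())
E
```

```text
closed end rel 103.9657261701534 1.2028666381090134
d 98.0 act 97.8 lat 0.00 act 0.00 z 66.00 act 66.01 ax -0.3 side 0.3 up 0.6 False
d 94.0 act 93.8 lat 0.03 act 0.03 z 66.06 act 66.05 ax -0.5 side 0.5 up 1.3 False
d 90.0 act 89.8 lat 0.08 act 0.11 z 66.19 act 66.20 ax -0.8 side 0.8 up 1.5 False
d 86.0 act 85.9 lat 0.16 act 0.16 z 66.34 act 66.34 ax 0.3 side 0.9 up 1.1 False
d 82.0 act 81.9 lat 0.25 act 0.25 z 66.45 act 66.44 ax -0.2 side 1.1 up 0.6 False
d 78.0 act 77.8 lat 0.36 act 0.37 z 66.51 act 66.50 ax -0.3 side -0.0 up 0.6 False
d 74.0 act 73.8 lat 0.35 act 0.36 z 66.57 act 66.57 ax -0.4 side 0.4 up 1.5 False
d 70.0 act 69.9 lat 0.40 act 0.40 z 66.72 act 66.72 ax -1.0 side 0.6 up 0.6 False
d 66.0 act 65.8 lat 0.46 act 0.50 z 66.78 act 66.79 ax -0.3 side 0.3 up 1.2 False
d 62.0 act 61.8 lat 0.49 act 0.51 z 66.90 act 66.93 ax 0.3 side 0.2 up 1.6 False
d 58.0 act 57.6 lat 0.52 act 0.04 z 67.06 act 66.84 ax -1.8 side -2.7 up 0.6 False
d 54.0 act 53.7 lat 0.25 act -0.02 z 67.12 act 66.94 ax -1.6 side -1.6 up -0.1 False
d 50.0 act 49.7 lat 0.09 act -0.06 z 67.10 act 67.00 ax -2.0 side -1.7 up 0.1 False
d 46.0 act 45.7 lat -0.07 act -0.07 z 67.11 act 67.11 ax -1.2 side -1.7 up 0.2 False
(46, np.float64(-0.24272703889279068), np.float64(67.12896076166292)) [-0.31374617  0.49027199 -2.00326159] 13.6417
```

It's sliding on cleanly with small side forces. Next comes the button ramp.

```bash
python3 - <<'E'
from ins import *
f0=np.array([-.31,.49,-2.0])
print(run(46,0,-.24,67.0,2,lim=16,k=.05,f0=f0),sensors.get_t(),sensors.get_gripper_width())
E
```

```text
d 44.0 act 43.8 lat -0.24 act -0.14 z 67.00 act 67.04 ax -0.6 side -0.7 up 0.7 False
d 42.0 act 41.8 lat -0.28 act -0.19 z 67.03 act 67.10 ax -0.1 side -0.9 up 1.2 False
d 40.0 act 39.8 lat -0.32 act -0.23 z 67.09 act 67.13 ax -1.0 side -0.6 up 0.0 False
d 38.0 act 37.8 lat -0.35 act -0.28 z 67.09 act 67.13 ax -0.3 side -0.7 up 1.2 False
d 36.0 act 36.2 lat -0.38 act -0.26 z 67.15 act 67.27 ax 1.7 side -0.4 up 1.2 False
d 34.0 act 34.6 lat -0.40 act -0.33 z 67.21 act 67.31 ax 3.6 side -0.3 up 0.9 False
d 32.0 act 32.6 lat -0.42 act -0.33 z 67.26 act 67.32 ax 4.5 side 0.1 up 1.8 False
d 30.0 act 30.9 lat -0.42 act -0.36 z 67.35 act 67.37 ax 6.9 side -0.5 up 0.6 False
d 28.0 act 27.8 lat -0.44 act -0.45 z 67.38 act 67.30 ax 2.2 side 0.1 up 1.3 False
d 26.0 act 26.2 lat -0.44 act -0.44 z 67.44 act 67.38 ax 4.3 side -0.1 up -1.5 False
d 24.0 act 24.1 lat -0.44 act -0.46 z 67.37 act 67.34 ax 3.7 side -0.5 up 1.7 False
d 22.0 act 22.2 lat -0.46 act -0.50 z 67.45 act 67.37 ax 4.7 side 1.3 up 0.0 False
d 20.0 act 20.2 lat -0.40 act -0.50 z 67.45 act 67.37 ax 4.3 side 0.9 up -0.1 False
d 18.0
[... 219 characters left out ...]
5.5 side 0.6 up -0.1 False
d 12.0 act 12.1 lat -0.33 act -0.54 z 67.48 act 67.34 ax 5.0 side 0.4 up 0.9 False
d 10.0 act 10.2 lat -0.31 act -0.56 z 67.52 act 67.36 ax 4.2 side -0.7 up 0.2 False
d 8.0 act 8.2 lat -0.34 act -0.59 z 67.53 act 67.37 ax 5.3 side 0.4 up -0.2 False
d 6.0 act 6.2 lat -0.32 act -0.62 z 67.52 act 67.33 ax 4.3 side -0.9 up 0.1 False
d 4.0 act 4.1 lat -0.37 act -0.64 z 67.53 act 67.34 ax 4.2 side 0.1 up 0.3 False
d 2.0 act 1.8 lat -0.36 act -0.64 z 67.54 act 67.35 ax 0.5 side -1.3 up -0.1 False
d 0.0 act -0.5 lat -0.43 act -0.61 z 67.54 act 67.35 ax 1.2 side -0.5 up -1.1 False
(0, np.float64(-0.4540645445788975), np.float64(67.48426990050461)) 19.3917 27.656145939082563
```

The axial force fell from 4–5 N to about 1 N at d≈2 mm, so the button popped. I'll press gently onto the shoulder to confirm, pull back slightly as a lock test, and look.

```bash
python3 - <<'E'
from ins import *
import cv2
f0=np.array([-.31,.49,-2.0])
d,lat,z=run(0,-6,-.5,67.45,1,lim=7,k=0,f0=f0)
for k in range(5):
    d+=1.2; arm.move_straight(base+v*(d+85)+l*lat+[0,0,z],feed=15); f=sensors.get_contact_force()-f0; print("back",d,sensors.get_tcp_pos()@v-base@v-85,f@v)
    if f@v<-5: break
p=sensors.get_tcp_pos(); arm.move_straight(p-0*v,feed=10)
arm.move_gripper(60); p=sensors.get_tcp_pos()
arm.move_straight([p[0],p[1],170],feed=80)
q=base+v*150; arm.move_ptp([q[0],q[1]-60,260],down(75.6)) if 0 else arm.move_straight([*(base+v*125)[:2],260],feed=150)
arm.dwell(.3); c=imaging.read_camera("wrist"); np.savez("w4.npz",**c); print(sensors.get_contact_force(),sensors.get_t())
cv2.imwrite("pics/fin.png",cv2.resize(c["img"][130:330,170:340,::-1],None,fx=3,fy=3,interpolation=cv2.INTER_CUBIC))
E
```

```text
d -1.0 act -0.5 lat -0.50 act -0.63 z 67.45 act 67.37 ax 5.5 side -0.3 up -1.3 False
d -2.0 act -0.5 lat -0.50 act -0.62 z 67.45 act 67.39 ax 8.0 side -0.2 up 0.2 False
back -0.8 -0.49287703659523174 4.862761425438215
back 0.3999999999999999 -0.28734428171075876 -1.0082616236741504
back 1.5999999999999999 1.103789328713546 -3.1389360110362365
back 2.8 1.77082231037123 -6.116241054127059
[-1.46870714 -0.48873847  0.02939411] 24.3583
```

View pics/fin.png

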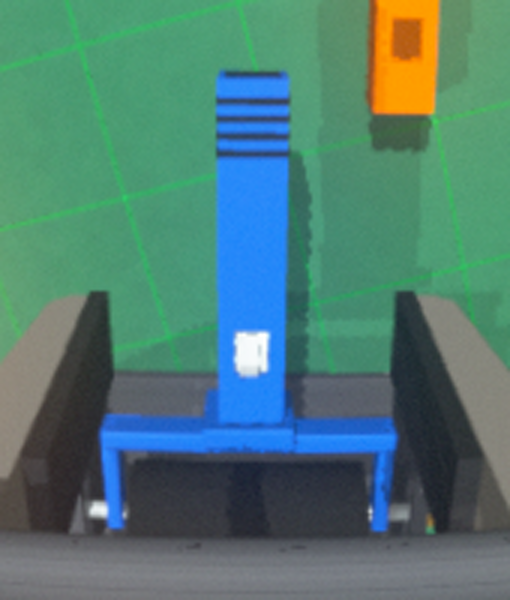

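The picture shows the handle straight on the stub, with the white button standing in the slot at (251,353). The pull-back test held at about 6 N, and the gripper is clear.

```bash
python3 -c "
from station import order
print(order.sign_off())"
```

```text
the job is handed in; nothing more can be done
None
```

The handle is locked on the stub with the button up through its slot, it has been released with the gripper clear, and the job is handed in; the axial force read at each step peaked at about 8 N, and it took about 24 s.

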